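# Fit a loaded rotor on a centrifuge's drive shaft and put its lid on

### The arm

A 7-joint arm with a two-finger parallel gripper is mounted at the origin on a cart in front of the work surface, level with it; the furniture and walls round the work are solid. World frame = base frame: x ahead of the robot, y to its left, z up, the work surface at z = 0. Lengths are in m, angles in rad, forces in N, time in s.
With the tool pointing down it reaches from about 0.4 to 0.85 m from the base axis. Payload 10.4 kg.
Tool frame: the origin (TCP) lies on the mounting face of the last link; the fingertips stand tip_reach ahead of it and the grasp point (between the pads) lies 155 mm ahead of it (tip_reach is the distance from the TCP to the fingertips, in m); z points along the fingers, x is the direction in which the jaws open and shut, and the axes are right-handed (so a half turn about z gives the same grasp; the last joint's range is limited). The gripper opens to 85 mm and grips with 20 to 120 N. Pads are 22 mm wide; open, the fingers measure 114 mm over their backs; the gripper's body (76 mm by 85 mm) begins 54 mm behind the grasp point. The pads swing forward as they close: fully open they stand 13 mm farther back than shut.
Start: joints at [1.081, 0.332, -0.065, 1.46, 0.022, 1.35, -0.088], TCP at [0.281, -0.558, 0.405] pointing down, gripper open.
Joint ranges: [-2.6, 2.6], [-0.5, 2.12], [-1.47, 1.34], [0.16, 2.42], [-1.27, 4.41], [0.06, 2.06], [-2.6, 2.6]. Speed limits (rad/s): [2.22, 2.22, 2.79, 2.79, 3.14, 3.14, 3.14].

### API

Orientations are given as a unit quaternion [w, x, y, z].
In Python, from plant import * gives the robot as it stands. The module is installed in compiled form; this text tells all that it offers.
- The arm moves only by the tool send_rows, never from a script. Its argument "moves" is text: rows parted by semicolons, each of 7 numbers parted by spaces: the opening, from -1 (shut) to 1 (fully open), then the shift along the tool's x, y, z in mm, then the turn, a rotation vector about the tool's x, y, z in rad. In form: jaw x y z wx wy wz; .... A call has 1 to 12 rows; each row shifts and turns the commanded pose from where the row before left it, along the tool's axes as they then stand; what a row does not reach is not made up. A row lasts 1/8 s, in which the tool goes at most 62.5 mm and 10.7 degrees, less where a joint would pass 70% of its speed; a pose out of reach is approached as far as the arm can. A call is refused whole if a number of a shift passes 62.5 or a number of a turn 0.188, either way. A call with a gripper value outside its range is refused whole. The fingers move at their own pace and stop on an object; "squeeze" is the grip in N (left out, the last holds). Time passes only in rows, so rows that do not move let the fingers close. It gives the time, the measured TCP pose, the force and the opening at its end, in the units of the state.
- state(): the state, without advancing time (a new reading comes with each control period).
- read_camera(name): name is "side" or "top" or "wrist"; returns a dict with "image" (400x640x3 uint8, red, green, blue), "intrinsics" (3x3 intrinsics, pixels), "D" ([k1, k2, p1, p2, k3] as OpenCV has them; the pictures are not rectified), "position" and "rotation" of the camera in the world; the wrist camera has in their place "mount" (4x4, takes a point from camera to tool coordinates, whose origin is the TCP and whose axes are the tool frame's). Camera axes: x right, y up, looking along -z (the intrinsics and any distortion apply to the point x, -y, -z); pixel columns grow to the right and rows downward; lengths in m; the calibration is good to about 2 mm. A picture is of the moment at which its call begins: read the wrist's pose just before it. There is no depth.
- close_job(): hands the job in, once; it reports no verdict.
The state is a dict: "time_s": time; "joint_positions": joint angles; "joint_vel": joint speeds; "effort": joint torques, N m; "tool_pos": TCP position; "eef_rot": TCP orientation; "ft_force": force on the tool from outside, world axes, zero at the start; "torque": the same for the moment, N m; "grip_width": finger opening in m.
Only numpy, scipy, OpenCV 4.12 (cv2) and the standard library are available. Lean on these libraries where they do the work, as an engineer would, in place of code of your own. Each camera call takes 0.05 s, during which the arm holds its last target. There are 200 camera calls.

### The job

Set the loaded rotor on the drive shaft of the small open centrifuge and, pressing it only lightly, turn it on the shaft until its slots find the cross key and it drops fully home on its seat. Then put the rotor's lid on it so that it lies flat on the rim. Keep the rotor level, never force it down on the shaft, and leave the other things on the bench where they are.

Things in the scene. Friction and masses are not known exactly. Their poses are not given: they have to be found in the camera images.
- centrifuge_small: Small bench centrifuge, white housing 192 (x) by 184 (y) mm, 68 high, fixed. Control panel on its -x side; hinged lid stands open on its +x side, leaning back from 98 mm behind the shaft at housing height to 200 mm behind it at its top, 205 mm high. Origin: on the bench below the drive shaft's axis, z up. Chamber: round pit of 120 mm diameter, floor at 36 mm, drive shaft upright in its middle.
- shaft_top (a point): Tip of the drive shaft, on its axis, 74 mm above the bench (fixed to the housing, does not turn with the shaft). Shaft 13.4 mm thick, tapering over its top 8 mm to 4 mm. It bears at most 50 N from the rotor. The idle motor holds it with 0.18 N m of friction: it stands still under a light turn, but pressing over about 14 N, or turning on after the drop, drags it round.
- shaft_seat (a point): Centre of the seat: flange of 45 mm diameter at the shaft's foot, with four low rubber studs whose tops are level with this point, 40 mm above the bench. A cross key, a bar 4 mm wide, 4 mm high and 39 mm long with rounded edges, goes through the shaft with its centre 5 mm above this point, its top at 7 mm. The key may point any way round; its angle is not measured and must be found by feel.
- tube_rotor: Aluminium rotor loaded with capped microtubes, about 0.3 kg, 92 mm diameter, rim's flat top at 30 mm, upright on the bench. Origin: centre of its underside; z up. From below a blind bore of 15 mm diameter goes up to 42 mm. It turns on the key with its origin 47 mm above the bench; fully home on the seat its origin is at 40 mm: a drop of 7 mm.
- rotor_slots (a point): Centre of the rotor's underside, axes as the rotor's. Two crossed slots, 6 mm wide and 9 mm deep, are cut across the foot of the hub along the rotor's x and y, so it can drop over the key at every quarter turn, within about 4 degrees: from any start at most 90 degrees of turning, either way.
- rotor_grip (a point): On the rotor's axis, 44 mm above its origin: middle of the part of its hub to hold. The hub is a round knurled post of 26 mm diameter; it stands free from the rim's height (30 mm above the origin) to its top at 56 mm.
- rotor_lid: The rotor's round steel lid, 92 mm diameter, 4 mm thick, 0.12 kg, flat on the bench, knob up. Origin: centre of its underside; z up. The round knob, 36 mm diameter, top at 33 mm, is hollow from below (30 mm diameter, 29 mm deep) and slips over the rotor's hub until the lid lies on the rotor's rim, its origin then 30 mm above the rotor's.
- dropper_bottle: Bystander: brown bottle, 48 mm diameter, 95 mm high, upright. Origin: centre of its underside. Behind it and the cup stands the big closed centrifuge of the place (fixed, not part of the job): its front 0.63 m ahead of the robot's base axis, from 0.16 m to the right to 0.2 m to the left of it, about 0.21 m high; keep the wrist clear of it.
- sample_cup: Bystander: specimen cup with a screw cap, 53 mm diameter, 59 mm high, upright. Origin: centre of its underside.
- capped_tube: Bystander: sample tube, 88 mm long, 16 mm thick, lying. Origin: below its middle, at bench height.
- lab_timer: Bystander: timer, 62 by 62 by 22 mm, lying flat. Origin: centre of its underside.
There are look-alikes about, which are no part of the job. What is shaped like the rotor_lid but purple is not meant.

How it is judged:
By the outcome, as a careful person would: the job done as asked, in the order asked, and still so for the second after the job is handed in, with the robot touching nothing.
It also fails if it takes over 72 s, if anything falls off the work surface, if the arm or the gripper's body presses on something with over 40 N, if the wrist force passes 120 N, or if a joint passes its speed limit or range.

## Working session

There is one attempt and no reset: what is moved stays moved. The work goes in short steps, Python scripts to look and compute and a tool call to move; the robot and the scene stay as the last step left them, time stands still between calls to the robot, and variables do not carry over. Pictures are saved under pics/ and viewed, about 8 in all and at most 12, crops included, and the job is handed in when it is done.

Besides the shell and the picture viewer there is one more tool, called after ">>>" in YAML: its name, and indented under it one key for each argument. send_rows: Moves the arm, as the interface text tells. Its arguments: {"type":"object","properties":{"moves":{"type":"string"},"squeeze":{"type":"number"}},"required":["moves"]}

```bash
mkdir -p pics
cat > h.py <<'E'
from plant import *
import numpy as np, cv2
from scipy.spatial.transform import Rotation as R
def cam(name):
    s=state(); c=read_camera(name); c['K']=np.array(c['intrinsics']); c['Dd']=np.array(c['D'],float)
    if 'mount' in c:
        T=np.eye(4); q=s['eef_rot']; T[:3,:3]=R.from_quat([q[1],q[2],q[3],q[0]]).as_matrix(); T[:3,3]=s['tool_pos']
        W=T@np.array(c['mount']); c['P']=W[:3,3]; c['R']=W[:3,:3]
    else: c['P']=np.array(c['position']); c['R']=np.array(c['rotation']).reshape(3,3)
    return c
def ray(c,uv):
    p=cv2.undistortPoints(np.array([[uv]],float),c['K'],c['Dd'])[0,0]
    d=c['R']@np.array([p[0],-p[1],-1.]); return c['P'],d/np.linalg.norm(d)
def onz(c,uv,z):
    o,d=ray(c,uv); return o+d*(z-o[2])/d[2]
def proj(c,X):
    x=c['R'].T@(np.array(X)-c['P']); x=x*[1,-1,-1]
    return cv2.projectPoints(x.reshape(1,1,3),np.zeros(3),np.zeros(3),c['K'],c['Dd'])[0].ravel()
def save(c,n): cv2.imwrite('pics/'+n,c['image'][:,:,::-1])
E
python3 - <<'E'
from h import *
import pickle
for n in('side','top','wrist'):
    c=cam(n); save(c,n+'0.png'); pickle.dump(c,open(n+'0.pkl','wb')); print(n,c['P'].round(3),c['R'].round(2).tolist(),c['K'].round(0).tolist(),c['Dd'])
    if 'mount' in c: print(np.round(c['mount'],3).tolist())
s=state();print({k:np.round(v,3).tolist() for k,v in s.items()})
try: print(tip_reach)
except Exception as e: print(e)
E
```

```text
Traceback (most recent call last):
  File "h.py", line 9, in cam
    else: c['P']=np.array(c['position']); c['R']=np.array(c['rotation']).reshape(3,3)
                                                 ~~~~~~~~~~~~~~~~~~~~~~~~~~~~~~~^^^^^
ValueError: cannot reshape array of size 4 into shape (3,3)
```

```bash
sed -i "s/c\['R'\]=np.array(c\['rotation'\]).reshape(3,3)/q=c['rotation']; c['R']=R.from_quat([q[1],q[2],q[3],q[0]]).as_matrix()/" h.py
python3 - <<'E'
from h import *
import pickle
for n in('side','top','wrist'):
    c=cam(n); save(c,n+'0.png'); pickle.dump(c,open(n+'0.pkl','wb')); print(n,c['P'].round(3),c['R'].round(2).tolist(),c['K'].round(0).tolist(),c['Dd'])
    if 'mount' in c: print(np.round(c['mount'],3).tolist())
s=state();print({k:np.round(v,3).tolist() for k,v in s.items()})
try: print(tip_reach)
except Exception as e: print(e)
E
```

```text
side [0.25  0.88  0.758] [[-0.97, 0.16, -0.19], [-0.25, -0.56, 0.79], [0.01, 0.81, 0.59]] [[381.0, 0.0, 325.0], [0.0, 381.0, 206.0], [0.0, 0.0, 1.0]] [-0.05216643  0.          0.          0.          0.        ]
top [0.215 0.004 1.401] [[0.02, 0.98, -0.19], [-1.0, 0.03, 0.01], [0.01, 0.19, 0.98]] [[518.0, 0.0, 317.0], [0.0, 518.0, 204.0], [0.0, 0.0, 1.0]] [-0.01465761  0.          0.          0.          0.        ]
wrist [ 0.355 -0.522  0.373] [[0.45, 0.85, 0.29], [-0.89, 0.43, 0.14], [-0.0, -0.32, 0.95]] [[337.0, 0.0, 319.0], [0.0, 337.0, 199.0], [0.0, 0.0, 1.0]] [-0.00860911  0.          0.          0.          0.        ]
[[1.0, -0.0, -0.0, 0.001], [-0.0, -0.947, -0.32, -0.082], [0.0, 0.32, -0.947, 0.031], [0.0, 0.0, 0.0, 1.0]]
{'time_s': 0.2, 'joint_positions': [1.081, 0.333, -0.065, 1.461, 0.022, 1.35, -0.089], 'joint_vel': [0.001, -0.001, 0.001, -0.003, 0.0, 0.002, -0.001], 'effort': [0.001, -62.514, 0.05, -39.147, 0.016, 0.007, 0.0], 'tool_pos': [0.281, -0.558, 0.404], 'eef_rot': [-0.0, 0.851, -0.524, -0.0], 'ft_force': [0.122, -1.169, 0.235], 'torque': [0.055, 0.016, -0.021], 'grip_width': 0.086}
0.1734
```

View pics/top0.png

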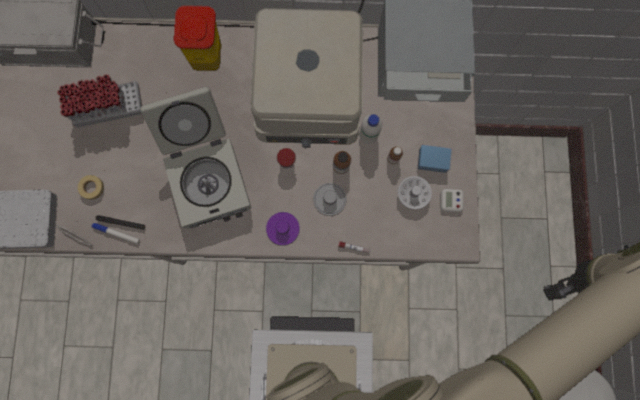

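View pics/side0.png

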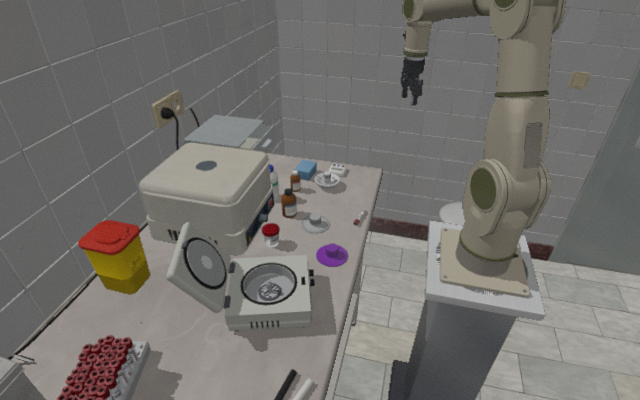

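Run:
```python
from h import *
import pickle
c=pickle.load(open('top0.pkl','rb'));im=c['image']
for n,uv,z in [('rotor hub',(414,190),.056),('rotor rim',(414,194),.03),('lid knob',(331,196),.033),('lid',(330,200),.004),('purple',(283,229),.004),('chamber',(206,182),.068),('shaft',(207,183),.074),('bottle',(342,158),.09),('cup',(286,157),.059),('timer',(452,201),.022),('tube',(353,247),.01),('redbottle2',(396,153),.06)]:
    print(n,onz(c,uv,z).round(3))
o=[cv2.resize(im[y:y+70,x:x+112],(560,350),interpolation=3) for x,y in[(155,145),(370,150)]]
cv2.imwrite('pics/c0.png',np.vstack(o)[:600,:,::-1])
```

```text
rotor hub [ 0.524 -0.261  0.056]
rotor rim [ 0.518 -0.266  0.03 ]
lid knob [ 0.506 -0.04   0.033]
lid [ 0.501 -0.039  0.004]
purple [0.417 0.088 0.004]
chamber [0.528 0.292 0.068]
shaft [0.524 0.288 0.074]
bottle [ 0.597 -0.065  0.09 ]
cup [0.605 0.084 0.059]
timer [ 0.503 -0.371  0.022]
tube [ 0.372 -0.103  0.01 ]
redbottle2 [ 0.624 -0.213  0.06 ]
```

View pics/c0.png

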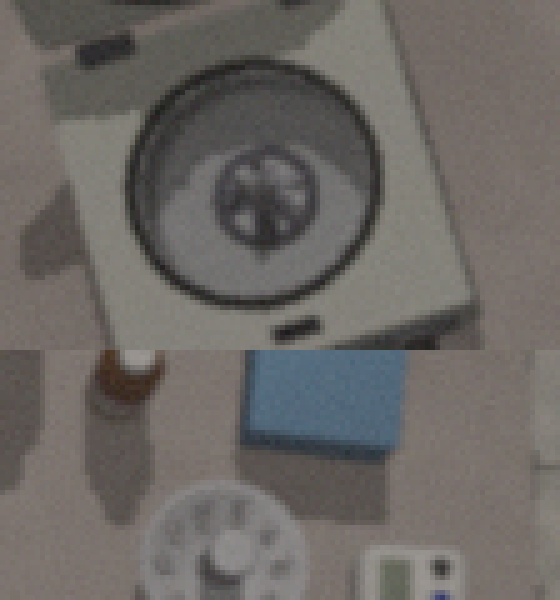

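Pictures: the rotor is at (414,193), the grey lid at (330,199), the purple decoy at (283,228) and the small centrifuge at (206,182) in the top view. The crop shows the chamber and seat at about (265,195). I'll turn the tool x to world x and look at the rotor with the wrist camera.

>>> send_rows:
  moves: "1 0 0 0 0 0 -0.184; 1 0 0 0 0 0 -0.184; 1 0 0 0 0 0 -0.184; 1 0 0 0 0 0 -0.184; 1 0 0 0 0 0 -0.184; 1 0 0 0 0 0 -0.184; 1 40 -49 7 0 0 0; 1 40 -49 7 0 0 0; 1 40 -49 7 0 0 0; 1 40 -49 7 0 0 0; 1 40 -49 7 0 0 0; 1 40 -49 7 0 0 0"
  squeeze: 60

```text
time_s: 1.7
tool_pos: [0.5179, -0.2678, 0.3633]
eef_rot: [0.0, 1.0, -0.0, 0.0]
ft_force: [1.0, -1.6, 0.4]
grip_width: 0.0854
```

>>> send_rows:
  moves: "1 0 0 0 0 0 0; 1 0 0 0 0 0 0"

```text
time_s: 1.95
tool_pos: [0.5168, -0.2698, 0.3633]
eef_rot: [0.0, 1.0, 0.0, -0.0]
ft_force: [-0.2, -1.2, 0.9]
grip_width: 0.0853
```

Run:
```python
from h import *
import pickle
c=cam('wrist');save(c,'w1.png');pickle.dump(c,open('w1.pkl','wb'))
for n,X in [('hub',(.521,-.263,.056)),('rim',(.521,-.263,.03))]: print(n,proj(c,X).round(1))
s=state();print(s['tool_pos'],s['eef_rot'],s['joint_positions'],s['ft_force'])
```

```text
hub [324.  178.6]
rim [323.7 171.2]
[ 0.51634022 -0.2706287   0.36340925] [ 3.09941444e-04  9.99999586e-01 -8.26533174e-04 -2.22950308e-04] [ 0.75659789  0.29735386 -0.42379025  1.61437116  0.12776445  1.25745031
  0.30812305] [ 0.49189316 -0.18705155 -0.08289496]
```

View pics/w1.png

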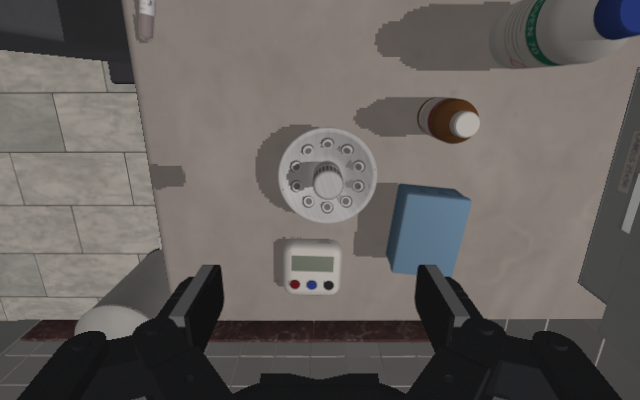

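```bash
cat > fit.py <<'E'
from h import *
def ell(c,box,z,dbg=None):
    x0,y0,x1,y1=box; im=c['image'][y0:y1,x0:x1].astype(int)
    m=((im.max(2)-im.min(2)<14)&(im.mean(2)>120)).astype(np.uint8)*255
    m=cv2.morphologyEx(m,cv2.MORPH_OPEN,np.ones((3,3)))
    k=max(cv2.findContours(m,cv2.RETR_EXTERNAL,cv2.CHAIN_APPROX_NONE)[0],key=cv2.contourArea)
    k=cv2.convexHull(k).reshape(-1,2)+[x0,y0]
    W=np.array([onz(c,p,z)[:2] for p in k.astype(float)]).astype(np.float32)
    (e,d,a)=cv2.fitEllipse(W*1000); return np.array(e)/1000,d,len(k),m
E
python3 - <<'E'
from fit import *
import pickle
c=pickle.load(open('w1.pkl','rb'))
im=c['image']; print(im[150,290],im[135,330],im[250,300],im[120,300],im[181,328])
e=ell(c,(272,120,385,228),.03);print('rim',e[0],e[1],e[2]); cv2.imwrite('pics/m.png',e[3])
print('hub by hand',onz(c,(328,181),.056))
print('rim by hand',onz(c,(327.5,175),.03))
E
```

```text
[159 155 154] [137 134 133] [172 166 160] [133 124 119] [158 154 153]
rim [ 0.52461993 -0.26880988] (91.16270446777344, 92.74822235107422) 43
hub by hand [ 0.52436696 -0.26506131  0.056     ]
rim by hand [ 0.52456498 -0.2665796   0.03      ]
```

Wrist view: the rotor rim centre is at about (327,175), world (0.5245, −0.267), diameter ≈92 mm as it should be. Going down onto the hub.

>>> send_rows:
  moves: "1 8.2 -3.5 30 0 0 0; 1 0 0 40 0 0 0; 1 0 0 40 0 0 0; 1 0 0 30 0 0 0; 1 0 0 10 0 0 0; 1 0 0 8 0 0 0; 1 0 0 0 0 0 0; 1 0 0 0 0 0 0; 1 0 0 0 0 0 0"

```text
time_s: 3.12
tool_pos: [0.5254, -0.266, 0.2062]
eef_rot: [0.0, 1.0, -0.0, 0.001]
ft_force: [-0.4, -0.7, 0.3]
grip_width: 0.0852
```

Run:
```python
from fit import *
import pickle
c=cam('wrist');save(c,'w2.png');pickle.dump(c,open('w2.pkl','wb'))
s=state();print(s['tool_pos'],s['ft_force'],s['grip_width']);print(proj(c,(.5245,-.267,.056)),proj(c,(.5245,-.267,.03)))
```

```text
[ 0.52539049 -0.26595706  0.20609032] [-0.7161214  -0.23068632  0.06564171] 0.08515673406519261
[316.068769   296.73786758] [316.44846103 264.90403901]
```

View pics/w2.png

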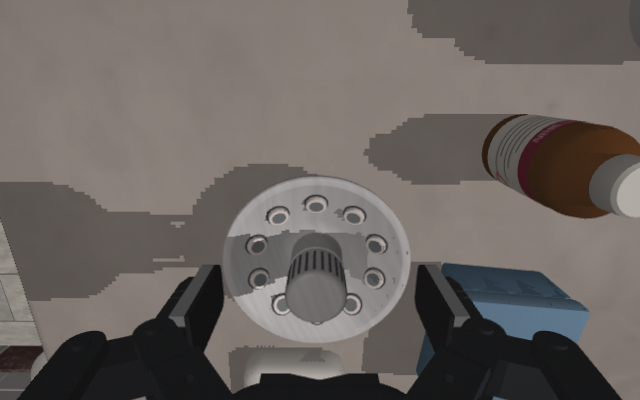

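The hub is where I predicted, at about (316,297), within ~1 mm of the tool axis. Closing.

>>> send_rows:
  moves: "-1 0 1 0 0 0 0; -1 0 0 0 0 0 0; -1 0 0 0 0 0 0; -1 0 0 0 0 0 0; -1 0 0 0 0 0 0; -1 0 0 0 0 0 0; -1 0 0 0 0 0 0; -1 0 0 0 0 0 0"

```text
time_s: 4.18
tool_pos: [0.5252, -0.2669, 0.2057]
eef_rot: [0.0, 1.0, 0.0, 0.0]
ft_force: [-2.5, 1.5, 6.0]
grip_width: 0.0245
```

>>> send_rows:
  moves: "-1 0 0 -10 0 0 0; -1 0 0 -40 0 0 0; -1 0 0 -60 0 0 0; -1 0 0 -60 0 0 0; -1 0 -40 -20 0 0 0; -1 0 -60 0 0 0 0; -1 0 -60 0 0 0 0; -1 0 -60 0 0 0 0; -1 0 -60 0 0 0 0; -1 0 -40 0 0 0 0; -1 0 0 0 0 0 0; -1 0 0 0 0 0 0"

```text
time_s: 5.68
tool_pos: [0.5251, 0.0524, 0.3954]
eef_rot: [0.0, 1.0, -0.0, -0.0]
ft_force: [0.3, -0.7, -3.5]
grip_width: 0.0243
```

Run:
```python
from fit import *
import pickle
c=cam('wrist');save(c,'w3.png');pickle.dump(c,open('w3.pkl','wb'))
s=state();print(s['tool_pos'],s['ft_force'],s['torque'],s['grip_width'],s['joint_positions'])
```

```text
[0.52522161 0.05185965 0.39531608] [-0.32675087  0.21839244 -3.48827405] [-0.00749894 -0.00447382  0.02284137] 0.02374475747103561 [ 0.40182378  0.17894129 -0.65015169  1.70233869  0.11265506  1.29845027
 -0.27264746]
```

View pics/w3.png

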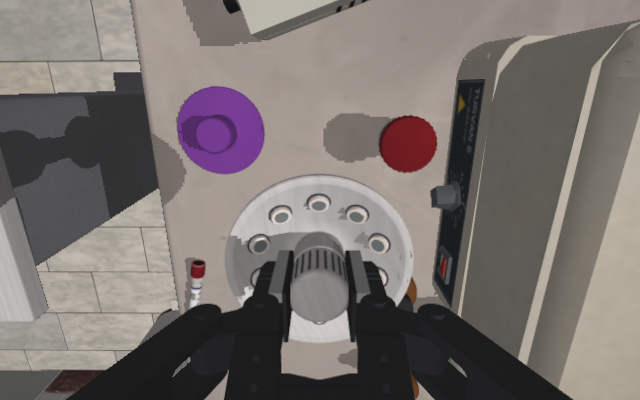

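The rotor is held (grip 24 mm, weight ≈3.5 N). I'll move partway so that the shaft shows beyond the rotor in the wrist view.

>>> send_rows:
  moves: "-1 0 -40 0 0 0 0; -1 0 -40 0 0 0 0; -1 0 0 0 0 0 0; -1 0 0 0 0 0 0"

```text
time_s: 6.22
tool_pos: [0.5255, 0.1316, 0.3952]
eef_rot: [0.0, 1.0, -0.001, -0.0]
ft_force: [0.6, -0.8, -2.6]
grip_width: 0.0242
```

Run:
```python
from fit import *
import pickle
c=cam('wrist');save(c,'w4.png');pickle.dump(c,open('w4.pkl','wb'))
s=state();print(s['tool_pos'],s['eef_rot'])
p=np.array(s['tool_pos'])
for d in [(0,.046,0),(0,-.046,0),(.046,0,0),(-.046,0,0)]: print(proj(c,p+[0,0,-.1755]+d).round(1))
print(proj(c,(.526,.290,.074)),proj(c,(.526,.290,.04)))
im=c['image'][0:180,200:500];cv2.imwrite('pics/w4c.png',cv2.resize(im,(750,450),interpolation=3)[:,:,::-1])
```

```text
[0.5255962  0.13128936 0.39525441] [ 4.21879100e-04  9.99999070e-01 -1.29217853e-03 -1.11877019e-04]
[318.8 171.6]
[319.1 341.7]
[414.3 264.3]
[223.7 264.5]
[319.27985802 -23.61869573] [319.25755098 -11.25807904]
```

View pics/w4c.png

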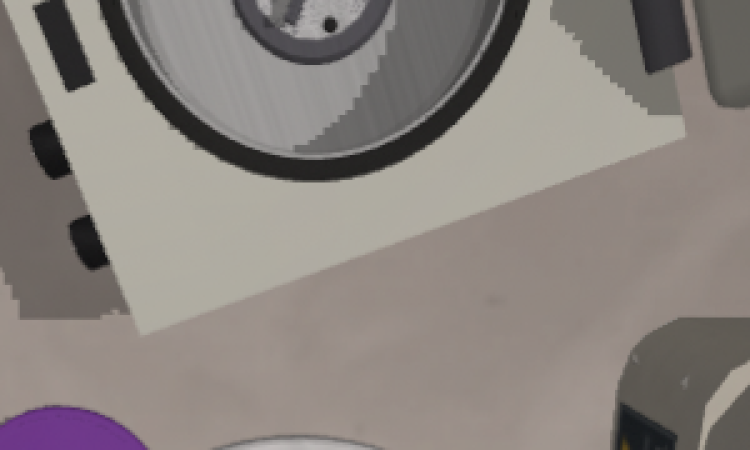

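>>> send_rows:
  moves: "-1 0 -50 0 0 0 0; -1 0 0 0 0 0 0; -1 0 0 0 0 0 0"

```text
time_s: 6.65
tool_pos: [0.5256, 0.1818, 0.3953]
eef_rot: [0.0, 1.0, -0.001, -0.0]
ft_force: [-0.1, -0.2, -3.1]
grip_width: 0.024
```

Run:
```python
from fit import *
import pickle
c=cam('wrist');save(c,'w5.png');pickle.dump(c,open('w5.pkl','wb'))
s=state();print(s['tool_pos'],s['eef_rot'])
print(proj(c,(.526,.290,.074)),proj(c,(.526,.290,.04)))
im=c['image'][0:200,200:450];cv2.imwrite('pics/w5c.png',cv2.resize(im,(750,600),interpolation=3)[:,:,::-1])
```

```text
[0.52565293 0.18141151 0.39528416] [ 4.95727006e-04  9.99999248e-01 -1.12099967e-03 -2.79542855e-05]
[319.29814787  49.65557451] [319.26800203  53.47628039]
```

View pics/w5c.png

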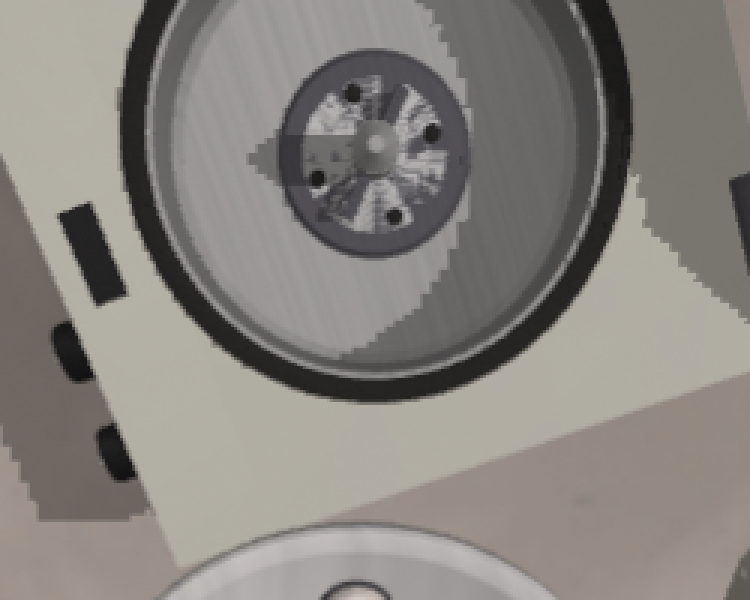

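Run:
```python
from fit import *
import pickle
c=pickle.load(open('w5.pkl','rb'))
print(onz(c,(325,47.7),.074),onz(c,(324.7,51),.038))
c=pickle.load(open('top0.pkl','rb'));print(onz(c,(207.6,183.6),.074),onz(c,(208.4,184.4),.04))
c3=pickle.load(open('w3.pkl','rb'))
# rotor in tool from w3 rim extents: left 225, right 414, top 175
p=np.array([.52522,.05186,.39532]);
for z in (-.1755,-.1785): print([ (onz(c3,u,p[2]+z)-p).round(4) for u in((225,262),(414,262),(319.5,175),(319.5,343))])
```

```text
[0.53049565 0.29141542 0.074     ] [0.5308304  0.29219257 0.038     ]
[0.52243264 0.28603539 0.074     ] [0.52815781 0.29097415 0.04      ]
[array([-0.0453,  0.0015, -0.1755]), array([ 0.0457,  0.0016, -0.1755]), array([ 0.0002,  0.0447, -0.1755]), array([ 0.0003, -0.0466, -0.1755])]
[array([-0.0462, -0.0002, -0.1785]), array([ 4.670e-02, -1.000e-04, -1.785e-01]), array([ 0.0002,  0.0439, -0.1785]), array([ 0.0003, -0.0493, -0.1785])]
```

>>> send_rows:
  moves: "-1 4.7 -40 0 0 0 0; -1 0 -40 0 0 0 0; -1 0 -31 0 0 0 0; -1 0 0 40 0 0 0; -1 0 0 40 0 0 0; -1 0 0 25 0 0 0; -1 0 0 0 0 0 0; -1 0 0 0 0 0 0; -1 0 0 0 0 0 0; -1 0 0 0 0 0 0"

```text
time_s: 7.95
tool_pos: [0.5301, 0.2941, 0.2914]
eef_rot: [-0.0, 1.0, -0.0, 0.001]
ft_force: [0.4, 0.2, -3.4]
grip_width: 0.0243
```

>>> send_rows:
  moves: "-1 0 1.5 3 0 0 0; -1 0 0 3 0 0 0; -1 0 0 3 0 0 0; -1 0 0 3 0 0 0; -1 0 0 0 0 0 0; -1 0 0 0 0 0 0"

```text
time_s: 8.7
tool_pos: [0.5299, 0.2926, 0.2785]
eef_rot: [0.0, 1.0, 0.0, 0.0]
ft_force: [-0.2, -0.1, -3.4]
grip_width: 0.0236
```

Run:
```python
from h import *
s=state();print({k:np.round(v,4) for k,v in s.items()})
c=cam('side');save(c,'s6.png')
u=proj(c,(.53,.292,.08)).astype(int);print(u)
im=c['image'][u[1]-60:u[1]+40,u[0]-70:u[0]+70];cv2.imwrite('pics/s6c.png',cv2.resize(im,(700,500),interpolation=3)[:,:,::-1])
```

```text
{'time_s': np.float64(8.7), 'joint_positions': array([-0.0198,  0.488 , -0.7182,  1.6316,  0.3444,  1.1526, -0.8217]), 'joint_vel': array([ 0.0009, -0.0029, -0.0001, -0.0019, -0.0002,  0.0005, -0.0017]), 'effort': array([ 9.00000e-03, -6.20029e+01, -1.17901e+01, -3.57337e+01,
        2.17000e-02,  8.50000e-03, -1.70000e-03]), 'tool_pos': array([0.5299, 0.2926, 0.2785]), 'eef_rot': array([0., 1., 0., 0.]), 'ft_force': array([-0.1705, -0.0879, -3.4495]), 'torque': array([ 0.0207,  0.0042, -0.0224]), 'grip_width': np.float64(0.0236)}
[268 278]
```

View pics/s6c.png

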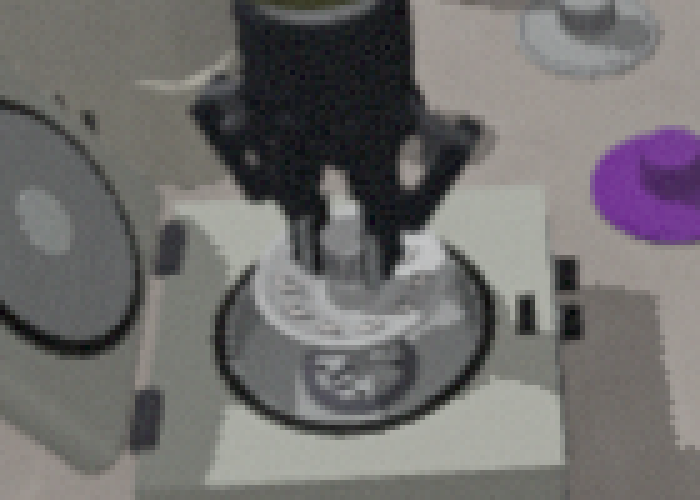

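The rotor is over the chamber and clear of the housing. Lowering in small steps.

>>> send_rows:
  moves: "-1 0 0 2 0 0 0; -1 0 0 2 0 0 0; -1 0 0 2 0 0 0; -1 0 0 0 0 0 0"

```text
time_s: 9.25
tool_pos: [0.5299, 0.2925, 0.2722]
eef_rot: [0.0, 1.0, -0.0, -0.0]
ft_force: [0.1, 0.6, -3.3]
grip_width: 0.024
```

>>> send_rows:
  moves: "-1 0 0 2 0 0 0; -1 0 0 2 0 0 0; -1 0 0 0 0 0 0"

```text
time_s: 9.62
tool_pos: [0.5299, 0.2925, 0.2682]
eef_rot: [0.0, 1.0, 0.0, -0.0]
ft_force: [0.6, 0.6, -4.5]
grip_width: 0.0238
```

>>> send_rows:
  moves: "-1 0 0 2 0 0 0; -1 0 0 2 0 0 0; -1 0 0 0 0 0 0"

```text
time_s: 10.0
tool_pos: [0.5299, 0.2925, 0.2642]
eef_rot: [0.0, 1.0, -0.0, -0.0]
ft_force: [0.2, 0.0, -3.7]
grip_width: 0.0242
```

Bore is on the shaft with no side force. Continuing.

>>> send_rows:
  moves: "-1 0 0 2 0 0 0; -1 0 0 2 0 0 0; -1 0 0 2 0 0 0; -1 0 0 0 0 0 0"

```text
time_s: 10.5
tool_pos: [0.53, 0.2927, 0.2583]
eef_rot: [-0.0, 1.0, 0.0, 0.0]
ft_force: [1.5, 2.3, -4.0]
grip_width: 0.0241
```

>>> send_rows:
  moves: "-1 0 0 1 0 0 0; -1 0 0 1 0 0 0; -1 0 0 1 0 0 0; -1 0 0 0 0 0 0"

```text
time_s: 11.0
tool_pos: [0.53, 0.2927, 0.2555]
eef_rot: [-0.0, 1.0, 0.0, 0.0]
ft_force: [2.0, 1.0, -3.2]
grip_width: 0.0242
```

>>> send_rows:
  moves: "-1 0 0 1 0 0 0; -1 0 0 0 0 0 0"

```text
time_s: 11.25
tool_pos: [0.5299, 0.2927, 0.2544]
eef_rot: [-0.0, 1.0, 0.0, 0.0]
ft_force: [1.9, 2.6, -3.1]
grip_width: 0.0241
```

>>> send_rows:
  moves: "-1 0.4 -0.4 1 0 0 0; -1 0 0 0 0 0 0"

```text
time_s: 11.5
tool_pos: [0.5302, 0.2929, 0.2532]
eef_rot: [0.0, 1.0, -0.0, -0.0]
ft_force: [0.4, 0.8, -3.3]
grip_width: 0.024
```

>>> send_rows:
  moves: "-1 0 0 1 0 0 0; -1 0 0 0 0 0 0"

```text
time_s: 11.75
tool_pos: [0.5302, 0.293, 0.2526]
eef_rot: [0.0, 1.0, -0.0, -0.0]
ft_force: [-1.4, 0.1, 0.5]
grip_width: 0.0239
```

>>> send_rows:
  moves: "-1 0 0 0.7 0 0 0; -1 0 0 0 0 0 0"

```text
time_s: 12.0
tool_pos: [0.5302, 0.2931, 0.2525]
eef_rot: [0.0, 1.0, -0.0, 0.0]
ft_force: [-2.1, -2.1, 6.7]
grip_width: 0.0241
```

Contact with the key is at the expected height (origin 47 mm). I'll ease to ~5 N and start turning.

>>> send_rows:
  moves: "-1 0 0 -0.5 0 0 -0.06; -1 0 0 0 0 0 -0.06; -1 0 0 0 0 0 0"

```text
time_s: 12.38
tool_pos: [0.5305, 0.2929, 0.2526]
eef_rot: [-0.0, 0.998, 0.06, 0.0]
ft_force: [0.3, 0.0, 2.0]
grip_width: 0.0242
```

>>> send_rows:
  moves: "-1 0 0 0 0 0 -0.06; -1 0 0 0 0 0 -0.06; -1 0 0 0 0 0 0"

```text
time_s: 12.75
tool_pos: [0.5305, 0.2929, 0.2525]
eef_rot: [-0.0, 0.993, 0.119, 0.0]
ft_force: [0.8, -0.4, 3.4]
grip_width: 0.024
```

>>> send_rows:
  moves: "-1 0 0 0 0 0 -0.05; -1 0 0 0 0 0 -0.05; -1 0 0 0 0 0 0"

```text
time_s: 13.12
tool_pos: [0.5305, 0.293, 0.2525]
eef_rot: [-0.0, 0.986, 0.168, 0.0]
ft_force: [0.5, -0.8, 3.9]
grip_width: 0.0242
```

>>> send_rows:
  moves: "-1 0 0 0 0 0 -0.05; -1 0 0 0 0 0 -0.05; -1 0 0 0 0 0 0"

```text
time_s: 13.5
tool_pos: [0.5305, 0.293, 0.2525]
eef_rot: [-0.0, 0.976, 0.217, 0.0]
ft_force: [1.0, -0.4, 4.1]
grip_width: 0.0241
```

>>> send_rows:
  moves: "-1 0 0 0 0 0 -0.05; -1 0 0 0 0 0 -0.05; -1 0 0 0 0 0 0"

```text
time_s: 13.88
tool_pos: [0.5304, 0.2931, 0.2525]
eef_rot: [-0.0, 0.964, 0.266, 0.0]
ft_force: [1.3, 0.1, 5.0]
grip_width: 0.0237
```

>>> send_rows:
  moves: "-1 0 0 -0.2 0 0 -0.05; -1 0 0 0 0 0 -0.05; -1 0 0 0 0 0 0"

```text
time_s: 14.25
tool_pos: [0.5304, 0.293, 0.2524]
eef_rot: [-0.0, 0.95, 0.313, 0.0]
ft_force: [1.1, -0.1, 3.5]
grip_width: 0.0241
```

>>> send_rows:
  moves: "-1 0 0 0 0 0 -0.05; -1 0 0 0 0 0 -0.05; -1 0 0 0 0 0 0"

```text
time_s: 14.62
tool_pos: [0.5297, 0.2928, 0.2515]
eef_rot: [0.0, 0.933, 0.361, -0.001]
ft_force: [0.1, 0.1, -2.4]
grip_width: 0.0241
```

>>> send_rows:
  moves: "-1 0 0 0 0 0 -0.05; -1 0 0 0 0 0 -0.05; -1 0 0 0 0 0 0"

```text
time_s: 15.0
tool_pos: [0.5299, 0.2927, 0.2517]
eef_rot: [0.0, 0.914, 0.407, -0.001]
ft_force: [0.2, 0.3, -3.1]
grip_width: 0.0238
```

At yaw ~40° the force vanished and z fell: the slots have found the key. I'll back off slightly to centre it and lower gently.

>>> send_rows:
  moves: "-1 0 0 0.5 0 0 0.045; -1 0 0 1 0 0 0; -1 0 0 0 0 0 0"

```text
time_s: 15.38
tool_pos: [0.5301, 0.2929, 0.2506]
eef_rot: [0.0, 0.922, 0.387, -0.0]
ft_force: [-0.2, 0.5, -3.1]
grip_width: 0.0241
```

```bash
python3 -c "
from h import *
s=state();print(s['tool_pos'],s['ft_force'],s['torque'],s['joint_positions'][6])"
```

```text
[0.53014973 0.29290994 0.25063445] [-0.2107715   0.54858682 -3.08372186] [-0.03158627  0.0911742   0.03731748] -0.10781339992048666
```

>>> send_rows:
  moves: "-1 0 0 1 0 0 0; -1 0 0 1 0 0 0; -1 0 0 0 0 0 0"

```text
time_s: 15.75
tool_pos: [0.5302, 0.293, 0.2488]
eef_rot: [0.0, 0.922, 0.387, -0.0]
ft_force: [-0.4, 0.5, -3.4]
grip_width: 0.0245
```

>>> send_rows:
  moves: "-1 0 0 1 0 0 0; -1 0 0 1 0 0 0; -1 0 0 0 0 0 0"

```text
time_s: 16.12
tool_pos: [0.5302, 0.293, 0.2468]
eef_rot: [0.0, 0.922, 0.387, -0.0]
ft_force: [-0.5, 0.8, -2.3]
grip_width: 0.0241
```

>>> send_rows:
  moves: "-1 0 0 1 0 0 0; -1 0 0 0 0 0 0"

```text
time_s: 16.38
tool_pos: [0.5303, 0.293, 0.2459]
eef_rot: [0.0, 0.922, 0.387, -0.0]
ft_force: [-1.7, 0.2, -3.3]
grip_width: 0.0241
```

>>> send_rows:
  moves: "-1 0 0 0.7 0 0 0; -1 0 0 0 0 0 0"

```text
time_s: 16.62
tool_pos: [0.5303, 0.2931, 0.2455]
eef_rot: [0.0, 0.922, 0.387, 0.0]
ft_force: [-1.0, -0.2, -0.1]
grip_width: 0.0241
```

>>> send_rows:
  moves: "-0.2 0 0 0 0 0 0; -0.2 0 0 0 0 0 0; -0.2 0 0 0 0 0 0; -0.2 0 0 0 0 0 0"

```text
time_s: 17.12
tool_pos: [0.5303, 0.293, 0.2453]
eef_rot: [0.0, 0.922, 0.387, 0.0]
ft_force: [-0.4, 0.5, -0.2]
grip_width: 0.0338
```

Fully home: 7.1 mm drop at light force, released. Raising and looking.

>>> send_rows:
  moves: "0.2 0 0 0 0 0 0; 0.2 0 0 0 0 0 0; 0.2 0 0 -10 0 0 0; 0.2 0 0 -30 0 0 0; 0.2 0 0 -60 0 0 0; 0.2 0 0 -40 0 0 0; 0.2 0 0 0 0 0 0; 0.2 0 0 0 0 0 0; 0.2 0 0 0 0 0 0"

```text
time_s: 18.25
tool_pos: [0.5301, 0.2927, 0.384]
eef_rot: [0.0, 0.922, 0.387, -0.001]
ft_force: [0.4, -0.1, -0.3]
grip_width: 0.0511
```

Run:
```python
from fit import *
import pickle
c=cam('wrist');save(c,'w7.png');pickle.dump(c,open('w7.pkl','wb'))
s=state();print(s['tool_pos'],s['eef_rot'])
u=proj(c,(.5305,.292,.096));print(u,proj(c,(.5305,.292,.07)))
P=[proj(c,(.5305+.046*np.cos(a),.292+.046*np.sin(a),.07)) for a in np.arange(0,6.28,.1)]
P2=[proj(c,(.5305+.013*np.cos(a),.292+.013*np.sin(a),.096)) for a in np.arange(0,6.28,.1)]
im=c['image'].copy()
for p in P+P2: cv2.circle(im,tuple(int(round(x)) for x in p),0,(255,0,0),-1)
x,y=u.astype(int);im=im[max(0,y-130):y+110,x-150:x+150];cv2.imwrite('pics/w7c.png',cv2.resize(im,None,fx=2.5,fy=2.5,interpolation=0)[:,:,::-1])
```

```text
[0.53016668 0.29276834 0.38410354] [ 7.26888025e-05  9.22017829e-01  3.87146291e-01 -9.31116396e-04]
[319.78919763 194.54831883] [319.77530536 185.41531494]
```

View pics/w7c.png

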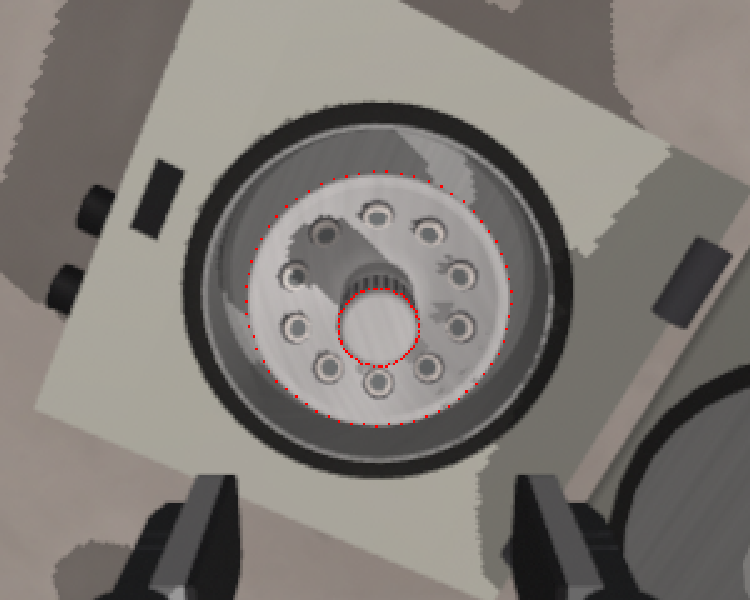

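The red overlay (rotor home at 0.5305, 0.292) matches the image on both the rim and the hub top, so the rotor is seated and level. Now the lid.

>>> send_rows:
  moves: "0.2 0 0 0 0 0 0.159; 0.2 0 0 0 0 0 0.159; 0.2 0 0 0 0 0 0.159; 0.2 0 0 0 0 0 0.159; 0.2 0 0 0 0 0 0.159; 0.2 -5 55 0 0 0 0; 0.2 -5 55 0 0 0 0; 0.2 -5 55 0 0 0 0; 0.2 -5 55 0 0 0 0; 0.2 -5 55 0 0 0 0; 0.2 -2 57 0 0 0 0; 0.2 0 0 0 0 0 0"

```text
time_s: 19.8
tool_pos: [0.5028, -0.044, 0.3844]
eef_rot: [0.001, 1.0, -0.004, -0.001]
ft_force: [-0.2, 1.9, -0.4]
grip_width: 0.0513
```

>>> send_rows:
  moves: "0.2 0 0 0 0 0 0; 0.2 0 0 0 0 0 0"

```text
time_s: 20.05
tool_pos: [0.5033, -0.0374, 0.3851]
eef_rot: [-0.0, 1.0, 0.001, -0.0]
ft_force: [0.1, -0.3, -0.6]
grip_width: 0.0511
```

Run:
```python
from fit import *
import pickle
c=cam('wrist');save(c,'w8.png');pickle.dump(c,open('w8.pkl','wb'))
s=state();print(s['tool_pos'],s['eef_rot'])
u=proj(c,(.5035,-.04,.004)).astype(int);print(u)
im=c['image'];print(im[u[1],u[0]-30:u[0]+31:15].tolist())
e=ell(c,(u[0]-62,u[1]-60,u[0]+62,u[1]+60),.004);print(e[:3])
E=e[0]
def circ(x,y,r,z): return [proj(c,(x+r*np.cos(a),y+r*np.sin(a),z)) for a in np.arange(0,6.28,.1)]
im=im.copy()
for p in circ(*E,.046,.004)+circ(*E,.018,.033): cv2.circle(im,tuple(int(round(x)) for x in p),0,(255,0,0),-1)
x,y=u;im=im[max(0,y-110):y+110,x-140:x+140];cv2.imwrite('pics/w8c.png',cv2.resize(im,None,fx=2.7,fy=2.7,interpolation=0)[:,:,::-1])
```

```text
[ 0.50336586 -0.03752962  0.38514182] [-1.64288564e-04  9.99999181e-01  1.26692135e-03 -7.91320599e-05]
[319 169]
[[105, 103, 102], [85, 84, 83], [151, 149, 147], [148, 146, 145], [150, 147, 146]]
(array([ 0.50804626, -0.0308295 ]), (62.7653694152832, 76.83291625976562), 28)
```

View pics/w8c.png

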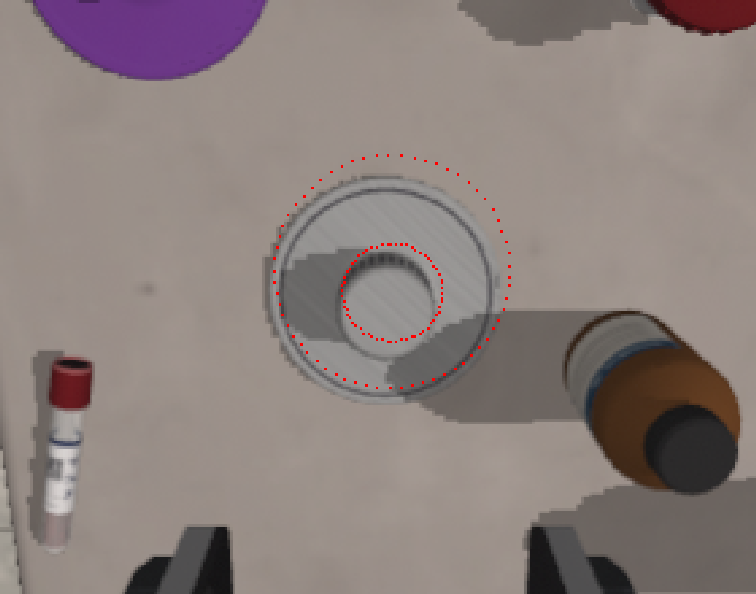

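Run:
```python
from fit import *
import pickle
c=pickle.load(open('w8.pkl','rb'))
print(onz(c,(321.4,166.4),.003),onz(c,(322.1,174.2),.033))
f=lambda x,y:(179+x/2.7,59+y/2.7)
print([onz(c,f(*p),.003).round(4) for p in((269,290),(500,290),(384,177),(384,404))],[onz(c,f(*p),.033).round(4) for p in((339,310),(434,310),(386,359))])
im=c['image'][50:230,260:400]; g=cv2.GaussianBlur(cv2.cvtColor(im,cv2.COLOR_RGB2GRAY),(3,3),0)
print(cv2.HoughCircles(g,cv2.HOUGH_GRADIENT,1,20,param1=60,param2=15,minRadius=15,maxRadius=20))
```

```text
[ 0.5059275  -0.03723603  0.003     ] [ 0.50642054 -0.03806459  0.033     ]
[array([ 0.4605, -0.0374,  0.003 ]), array([ 0.5514, -0.0371,  0.003 ]), array([0.5055, 0.0064, 0.003 ]), array([ 0.506, -0.085,  0.003])] [array([ 0.4893, -0.0377,  0.033 ]), array([ 0.5237, -0.0376,  0.033 ]), array([ 0.5064, -0.0563,  0.033 ])]
[[[ 60.5 121.5  19.4]]]
```

Lid centre is (0.506, −0.0385): its 91 mm extents and 34 mm knob match the sizes given. The colour fit failed because of shadows, so I used edges read from the picture. Grasping the knob.

>>> send_rows:
  moves: "0.3 2.7 1 40 0 0 0; 0.3 0 0 50 0 0 0; 0.3 0 0 50 0 0 0; 0.3 0 0 35 0 0 0; 0.3 0 0 18 0 0 0; 0.3 0 0 10 0 0 0; 0.3 0 0 0 0 0 0; 0.3 0 0 0 0 0 0"

```text
time_s: 21.1
tool_pos: [0.5066, -0.04, 0.1834]
eef_rot: [0.0, 1.0, -0.0, 0.001]
ft_force: [0.5, -0.1, 0.4]
grip_width: 0.0556
```

>>> send_rows:
  moves: "-1 0 0 0 0 0 0; -1 0 0 0 0 0 0; -1 0 0 0 0 0 0; -1 0 0 0 0 0 0; -1 0 0 0 0 0 0; -1 0 0 0 0 0 0"
  squeeze: 40

```text
time_s: 21.85
tool_pos: [0.5064, -0.0401, 0.1834]
eef_rot: [0.0, 1.0, -0.0, 0.001]
ft_force: [-2.3, -0.3, 7.2]
grip_width: 0.0351
```

>>> send_rows:
  moves: "-1 0 0 -10 0 0 0; -1 0 0 -40 0 0 0; -1 0 0 -60 0 0 0; -1 0 0 -60 0 0 0; -1 0 0 -30 0 0 0; -1 0 0 0 0 0 0; -1 0 0 0 0 0 0; -1 0 0 0 0 0 0"

```text
time_s: 22.85
tool_pos: [0.5056, -0.0401, 0.381]
eef_rot: [-0.0, 1.0, 0.0, -0.001]
ft_force: [0.1, 0.4, -2.0]
grip_width: 0.0352
```

Run:
```python
from fit import *
import pickle
c=cam('wrist');save(c,'w9.png');pickle.dump(c,open('w9.pkl','wb'))
s=state();p=np.array(s['tool_pos']);print(p,s['ft_force'],s['grip_width'])
z=p[2]-.1834+.004
g=cv2.GaussianBlur(cv2.cvtColor(c['image'],cv2.COLOR_RGB2GRAY),(3,3),0).astype(float)
# radial edge search about the predicted centre, strongest edge within 41..51 mm, rim's upper 200 deg
ctr=p[:2]+[0,.0015];pts=[]
for a in np.radians(np.arange(0,181,4)):
    rr=np.arange(.040,.052,.0003);v=[]
    for r in rr:
        u=proj(c,(ctr[0]+r*np.cos(a),ctr[1]+r*np.sin(a),z)); v.append(cv2.getRectSubPix(g.astype(np.float32),(1,1),tuple(map(float,u)))[0,0])
    d=np.abs(np.gradient(v)); i=len(d)-1-np.argmax((d>0.6*d.max())[::-1]); pts.append([a,rr[i],d.max()])
pts=np.array(pts);print(np.c_[np.degrees(pts[:,0]),pts[:,1]*1000,pts[:,2]].round(1)[::2].tolist())
from scipy.optimize import least_squares
f=lambda q:np.hypot(ctr[0]+pts[:,1]*np.cos(pts[:,0])-q[0],ctr[1]+pts[:,1]*np.sin(pts[:,0])-q[1])-.046
r=least_squares(f,ctr,loss='soft_l1',f_scale=.0007);print('lid minus tool',(r.x-p[:2])*1000,np.median(np.abs(r.fun))*1000)
```

```text
[ 0.50569216 -0.0400666   0.38106625] [-0.20432532  0.07553514 -0.49508044] 0.035358217415754324
[[0.0, 41.8, 16.8], [8.0, 41.8, 16.5], [16.0, 46.0, 19.2], [24.0, 45.7, 22.4], [32.0, 46.0, 23.4], [40.0, 46.0, 18.5], [48.0, 46.3, 18.8], [56.0, 42.1, 17.9], [64.0, 45.7, 18.2], [72.0, 42.1, 17.4], [80.0, 46.9, 17.3], [88.0, 46.9, 17.6], [96.0, 47.2, 17.2], [104.0, 47.2, 17.8], [112.0, 47.2, 16.5], [120.0, 42.7, 18.6], [128.0, 42.7, 17.7], [136.0, 42.7, 16.6], [144.0, 42.7, 16.2], [152.0, 42.7, 17.2], [160.0, 42.7, 16.7], [168.0, 46.3, 12.1], [176.0, 46.3, 11.1]]
lid minus tool [ 0.54259725 -0.54692102] 1.6845873471472186
```

Lid is held (35 mm). The rim and groove edges put its axis at about tool + (−0.4, +2.0) mm, which agrees with the pre-grasp reading. Carrying it over the rotor.

>>> send_rows:
  moves: "-1 4 -45 0 0 0 0; -1 4 -55 0 0 0 0; -1 4 -55 0 0 0 0; -1 4 -55 0 0 0 0; -1 4 -55 0 0 0 0; -1 3 -45 0 0 0 0; -1 2 -20 30 0 0 0; -1 0 0 40 0 0 0; -1 0 0 20 0 0 0; -1 0 0 0 0 0 0; -1 0 0 0 0 0 0; -1 0 0 0 0 0 0"

```text
time_s: 24.4
tool_pos: [0.5314, 0.2901, 0.2937]
eef_rot: [-0.0, 1.0, -0.0, 0.001]
ft_force: [0.2, 0.5, -0.8]
grip_width: 0.0357
```

>>> send_rows:
  moves: "-1 -0.5 0 5 0 0 0; -1 0 0 5 0 0 0; -1 0 0 2 0 0 0; -1 0 0 0 0 0 0"

```text
time_s: 24.9
tool_pos: [0.5304, 0.29, 0.28]
eef_rot: [0.0, 1.0, 0.0, -0.0]
ft_force: [-0.1, -0.1, -0.8]
grip_width: 0.0354
```

>>> send_rows:
  moves: "-1 0 0 2 0 0 0; -1 0 0 2 0 0 0; -1 0 0 0 0 0 0"

```text
time_s: 25.28
tool_pos: [0.5304, 0.29, 0.276]
eef_rot: [0.0, 1.0, 0.0, -0.0]
ft_force: [-0.0, 0.6, -0.6]
grip_width: 0.0351
```

>>> send_rows:
  moves: "-1 0 0 2 0 0 0; -1 0 0 2 0 0 0; -1 0 0 0 0 0 0"

```text
time_s: 25.65
tool_pos: [0.5305, 0.2899, 0.272]
eef_rot: [0.0, 1.0, -0.0, -0.0]
ft_force: [-0.2, 0.8, -2.0]
grip_width: 0.0353
```

The hub has entered the knob with no force. Lowering further.

>>> send_rows:
  moves: "-1 0 0 3 0 0 0; -1 0 0 3 0 0 0; -1 0 0 3 0 0 0; -1 0 0 0 0 0 0"

```text
time_s: 26.15
tool_pos: [0.5304, 0.2899, 0.2629]
eef_rot: [0.0, 1.0, 0.0, -0.0]
ft_force: [1.2, 0.5, -2.1]
grip_width: 0.035
```

>>> send_rows:
  moves: "-1 0 0 3 0 0 0; -1 0 0 2 0 0 0; -1 0 0 2 0 0 0; -1 0 0 0 0 0 0"

```text
time_s: 26.65
tool_pos: [0.5304, 0.29, 0.2561]
eef_rot: [0.0, 1.0, 0.0, -0.0]
ft_force: [0.5, 0.3, -0.4]
grip_width: 0.0351
```

>>> send_rows:
  moves: "-1 0 0 1 0 0 0; -1 0 0 0.5 0 0 0; -1 0 0 0 0 0 0"

```text
time_s: 27.02
tool_pos: [0.5305, 0.29, 0.2547]
eef_rot: [0.0, 1.0, 0.0, 0.0]
ft_force: [0.1, 0.4, -1.2]
grip_width: 0.0352
```

>>> send_rows:
  moves: "-1 0 0 0.8 0 0 0; -1 0 0 0 0 0 0"

```text
time_s: 27.28
tool_pos: [0.5305, 0.29, 0.2539]
eef_rot: [0.0, 1.0, 0.0, -0.0]
ft_force: [-0.2, 1.4, -1.6]
grip_width: 0.0355
```

>>> send_rows:
  moves: "-1 0 0 0.5 0 0 0; -1 0 0 0 0 0 0"

```text
time_s: 27.52
tool_pos: [0.5305, 0.29, 0.2534]
eef_rot: [0.0, 1.0, 0.0, 0.0]
ft_force: [0.8, 0.6, -1.1]
grip_width: 0.0354
```

>>> send_rows:
  moves: "-1 0 0 0.5 0 0 0; -1 0 0 0 0 0 0"

```text
time_s: 27.78
tool_pos: [0.5305, 0.2901, 0.2532]
eef_rot: [-0.0, 1.0, 0.0, 0.0]
ft_force: [-1.2, 0.2, 1.1]
grip_width: 0.0353
```

>>> send_rows:
  moves: "-1 0 0 0.4 0 0 0; -1 0 0 0 0 0 0"

```text
time_s: 28.02
tool_pos: [0.5305, 0.2901, 0.253]
eef_rot: [-0.0, 1.0, 0.0, 0.0]
ft_force: [-1.2, -1.8, 5.3]
grip_width: 0.0353
```

Contact on the rim at the expected height. Releasing and retreating straight up.

>>> send_rows:
  moves: "-1 0 0 -0.4 0 0 0; 0.2 0 0 0 0 0 0; 0.2 0 0 0 0 0 0; 0.2 0 0 0 0 0 0; 0.2 0 0 0 0 0 0; 0.2 0 0 -10 0 0 0; 0.2 0 0 -30 0 0 0; 0.2 0 0 -50 0 0 0; 0.2 0 0 -45 0 0 0; 0.2 0 0 0 0 0 0; 0.2 0 0 0 0 0 0; 0.2 0 0 0 0 0 0"

```text
time_s: 29.52
tool_pos: [0.5303, 0.2897, 0.3868]
eef_rot: [0.0, 1.0, 0.0, -0.001]
ft_force: [-0.6, -0.2, 0.0]
grip_width: 0.0512
```

Run:
```python
from fit import *
import pickle
c=cam('wrist');save(c,'w10.png')
s=state();print(s['tool_pos'],s['ft_force'],s['grip_width'])
im=c['image'].copy();e=(.5305,.292)
def circ(x,y,r,z): return [proj(c,(x+r*np.cos(a),y+r*np.sin(a),z)) for a in np.arange(0,6.28,.1)]
for p in circ(*e,.046,.074)+circ(*e,.018,.103): cv2.circle(im,tuple(int(round(x)) for x in p),0,(255,0,0),-1)
x,y=proj(c,(*e,.08)).astype(int);im=im[max(0,y-110):y+110,x-140:x+140];A=cv2.resize(im,(560,440),interpolation=0)
d=cam('top');b=d['image'][140:260,150:470];B=cv2.resize(b,(427,160))
o=np.zeros((600,560,3),np.uint8);o[:440]=A;o[440:,:427]=B
cv2.imwrite('pics/w10c.png',o[:,:,::-1])
```

```text
[0.53034622 0.28978543 0.38684528] [0.14206777 0.05960166 0.37836587] 0.0511792243947252
```

View pics/w10c.png

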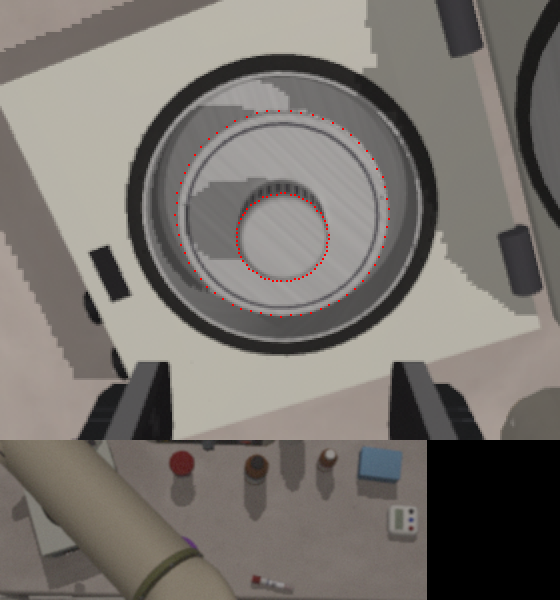

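The lid matches its predicted seated circles, both rim at 74 mm and knob top at 103 mm, so it lies flat and centred. The cup, bottle, timer and tube are where they were. Handing in.

```bash
python3 -c "
from plant import *
print(close_job())"
```

```text
the job is handed in; nothing more can be done
None
```

The rotor is fully home on its seat and the lid lies flat on its rim. I handed the job in at about 30 s of the 72 s allowed.

- **Rotor:** I set it on the shaft and turned it under about 5–9 N. At roughly 40° of turn the slots found the key, and it went down 7.1 mm from key contact, against the 7 mm expected.
- **Lid:** I lowered the steel lid over the hub until it touched the rim at the expected height, with light contact of about 5 N, then released it and moved clear.

**Last checks:**
- In the wrist picture, the circles I projected for a seated lid (rim and knob top) matched what was there.
- Wrist forces were near zero with the gripper clear of everything.
- The cup, bottle, timer and tube were still in place in the top view.

**What failed or disagreed:**
- The colour-mask fit of the lid failed because of shadows, so I used edges read from the picture instead.
- The automatic circle fit for how the lid sat in the gripper was ambiguous because of the lid's groove. I worked it out by hand from the edge readings, and it agreed with the reading before the grasp.
- I turned a few degrees past the drop, so the shaft may have been dragged slightly before I backed off.
- After the drop, the first top-camera estimate of the shaft tip differed from the wrist camera's by several millimetres. I used the wrist camera's, and the fit confirmed it.

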